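# Rake the stirring rods into a neat row

### The job

Take the blue-handled rake from its rubber mat and, touching the rods with the rake only and not bearing down on the tray, comb the four scattered stirring rods up against the tray's aluminium stop bar so that they lie flat, parallel to it and side by side. Keep the row pressed snugly against the bar for about a second, firmly but gently: about 6 N, never as much as 15 N. Then stand the rake upright on the middle of its mat again and let go, leaving the rods in their row and the bottle, vial and calculator where they are.

Things in the scene. Friction and masses are not known exactly. Their poses are not given: they have to be found in the camera images.
- tray: white open tray, fixed to the bench, 150 x 310 x 22 mm outside (x, y, z), walls and floor 5 mm thick: inside 140 x 300 mm, walls 17 mm above the floor. Origin under its centre, the floor's surface 5 mm above it. The stop bar lies across its +y end, parallel to the tray's x; the rods lie scattered between
- bar_zone (a point): NOT the bar itself: a fixed point of the tray, on its floor at x = 0, y = 123 mm. The aluminium stop bar (136 mm along x, 12 mm thick, 14 mm high) is clamped wherever it was last left: its face towards the rods lies up to 15 mm to either side of this point along the tray's y. That is not measured: feel or look for it. It does not yield below 40 N
- free_end (a point): point on the tray floor at x = 0, y = -122 mm, at the end away from the bar. The floor is free of rods from the end wall (28 mm behind this point) to about 30 mm ahead of it: room to set the rake down, its head along the tray's x
- rake: hand rake, about 180 g, standing on its tines, same on both sides; origin amid the tines' lower ends, z up. Ten steel tines 6 mm thick, in two rows of five along x (x = -50 to 50 mm) at y = -12 and 12 mm. Above them an aluminium head 116 x 34 mm, z = 24 to 36 mm, then a blue handle 36 mm (x) by 20 mm (y), z = 36 to 88 mm. Grip from above at about z = 62 mm
- mat: grey-blue rubber mat fixed to the bench, 160 x 110 x 4 mm (x, y, z), origin under its centre; the rake starts standing on it, head roughly along the mat's x
- rod_blue: octagonal plastic stirring rod, blue, 100 mm long, 10 mm across flats, 14 g; origin at its middle, x axis along its length. Starts lying flat on the tray floor, skewed, not overlapping other rods; it slides and tumbles easily
- rod_orange: octagonal plastic stirring rod, orange, 100 mm long, 10 mm across flats, 14 g; origin at its middle, x axis along its length. Starts lying flat on the tray floor, skewed, not overlapping other rods; it slides and tumbles easily
- rod_green: octagonal plastic stirring rod, green, 100 mm long, 10 mm across flats, 14 g; origin at its middle, x axis along its length. Starts lying flat on the tray floor, skewed, not overlapping other rods; it slides and tumbles easily
- rod_red: octagonal plastic stirring rod, red, 100 mm long, 10 mm across flats, 14 g; origin at its middle, x axis along its length. Starts lying flat on the tray floor, skewed, not overlapping other rods; it slides and tumbles easily
- reagent_bottle: white bottle, 52 mm thick, 100 mm high, origin under its centre; leave alone
- sample_vial: amber vial, 28 mm thick, 50 mm high, origin under its centre; leave alone
- calculator: grey desk calculator 130 x 75 x 16 mm, origin under its centre; leave alone
Things that resemble listed ones, but are neither listed nor needed, are in the scene too. What is meant by the rod_orange is not white, and is the smaller of those in its own colour. Of the things that look like the rake, take the one that is farthest from the robot's base at the start.

How it is judged (in metres and radians):
On the way, in this order (a step that is already met when the one before it is completed fails the run):
1. the rake is lifted off its mat (z of rake in the frame of mat above 0.03 m), for 0.1 s.
2. with the rake's tines low in the tray, the four rods lie in a row at the bar and the rake presses the row with more than 3 N for 0.3 s (angle between the x axis of each of rod_blue, rod_orange, rod_green, rod_red and the x axis of tray, either way round below 0.1 rad and horizontal distance between rod_blue and rod_orange below 0.045 m and horizontal distance between each of rod_blue, rod_orange and rod_green below 0.045 m and horizontal distance between each of rod_blue, rod_orange, rod_green and rod_red below 0.045 m and z of rod_blue in the frame of tray between 0.007 and 0.014 m and y of each of rod_blue, rod_orange, rod_green, rod_red in the frame of tray above 0.06 m and z of rod_orange in the frame of tray between 0.007 and 0.014 m and z of rod_green in the frame of tray between 0.007 and 0.014 m and z of rod_red in the frame of tray between 0.007 and 0.014 m and z of rake in the frame of tray below 0.014 m and (contact force between rake and rod_blue above 3 N or contact force between rake and rod_orange above 3 N or contact force between rake and rod_green above 3 N or contact force between rake and rod_red above 3 N)), for 0.3 s.
At the end, for the whole second after the job is handed in: four rods flat on the tray floor, within 0.10 rad of parallel to the bar, any two middles within 45 mm, all at the bar end (tray y above 60 mm); rake upright (0.1 rad) on its mat, within 40 mm of its centre; all at rest (angle between the x axis of each of rod_blue, rod_orange, rod_green, rod_red and the x axis of tray, either way round below 0.1 rad and horizontal distance between rod_blue and rod_orange below 0.045 m and horizontal distance between each of rod_blue, rod_orange and rod_green below 0.045 m and horizontal distance between each of rod_blue, rod_orange, rod_green and rod_red below 0.045 m and z of rod_blue in the frame of tray between 0.007 and 0.014 m and y of each of rod_blue, rod_orange, rod_green, rod_red in the frame of tray above 0.06 m and z of rod_orange in the frame of tray between 0.007 and 0.014 m and z of rod_green in the frame of tray between 0.007 and 0.014 m and z of rod_red in the frame of tray between 0.007 and 0.014 m and z of rake in the frame of mat between 0.001 and 0.008 m and angle between rake's own z axis and vertical below 0.1 rad and horizontal distance between rake and mat below 0.04 m and linear speed of each of rod_blue, rod_orange, rod_green, rod_red, rake below 0.02 m/s); the robot touches nothing.
It fails at once if the rake presses a rod with more than 15 N (contact force between rake and rod_blue above 15 N or contact force between rake and rod_orange above 15 N or contact force between rake and rod_green above 15 N or contact force between rake and rod_red above 15 N).
It fails at once if the rake presses the tray or its bar with more than 40 N (contact force between rake and tray above 40 N).
It fails at once if the fingers touch a rod (contact force between the fingers and rod_blue above 0.5 N or contact force between the fingers and rod_orange above 0.5 N or contact force between the fingers and rod_green above 0.5 N or contact force between the fingers and rod_red above 0.5 N).
It fails at once if the bottle, vial or calculator is moved by more than 15 mm (distance of any of reagent_bottle, sample_vial, calculator from where it was at the start of the episode above 0.015 m).
It also fails if it takes over 64 s, if anything falls off the work surface, if the arm or the gripper's body presses on something with over 40 N, if the wrist force passes 120 N, or if a joint passes its speed limit or range.

### The arm

A 6-joint arm with a two-finger parallel gripper is mounted at the origin on the work surface. World frame = base frame: x ahead of the robot, y to its left, z up, the work surface at z = 0. Lengths are in m, angles in degrees, forces in N, time in s.
With the tool pointing down it reaches from about 0.425 to 0.95 m from the base axis. Payload 14.7 kg.
Tool frame: the origin (TCP) lies at the very end of the fingers, on their centre line; the grasp point (between the pads) lies behind it (ctrl.grip_point_offset is the z of the grasp point in the tool frame, in m); z points along the fingers, y is the line along which they close (so a half turn about z gives the same grasp; the last joint's range is limited). The gripper opens to 85 mm and grips with 20 to 120 N. Pads are 22 mm wide; open, the fingers measure 114 mm over their backs; the gripper's body (76 mm by 85 mm) begins 54 mm behind the grasp point. The pads swing forward as they close: fully open they stand 13 mm farther back than shut.
Start: joints at [68.663, 27.513, 91.461, -0, 61.026, -2.67], TCP at [0.208, 0.616, 0.231] pointing down, gripper open.
Joint ranges: [-157.49, 157.49], [-46.99, 117.5], [13.45, 153.17], [-89.5, 269.5], [5.16, 153.95], [-167.48, 167.48]. Speed limits (degrees/s): [108.29, 108.29, 136.94, 172.46, 172.46, 172.46].

### API

Orientations are given as a 3x3 rotation matrix whose columns are the frame's x, y, z axes.
In Python, from station import sensors, capture, ctrl, boxes_of, place_of gives the robot as it stands. The module is installed in compiled form; this text tells all that it offers.
- The arm moves only by the tool play_rows, never from a script. Its argument "targets" is a list that holds one entry, the list of rows, each a list of 4 numbers: the shift along the tool's x, y, z in cm, then the turn about the tool's z in degrees. A call has exactly 5 rows; each row shifts and turns the commanded pose from where the row before left it, along the tool's axes as they then stand; what a row does not reach is not made up. A row lasts 1/10 s, in which the tool goes at most 50 mm and 8.59 degrees, less where a joint would pass 70% of its speed; a pose out of reach is approached as far as the arm can. A call is refused whole if a number of a shift passes 5 or a number of a turn 8.59, either way. A call with a gripper value outside its range is refused whole. "fingers" is the closure, from -1 (fully open) to 1 (shut), set as the call begins (left out, the last holds). The fingers move at their own pace and stop on an object; "grip_force" is the grip in N (left out, the last holds). Time passes only in rows, so rows that do not move let the fingers close, or fill a call up. It gives the time, the measured TCP pose, the force, the opening and the grip force at its end, in the units of the state.
- sensors.state(): the state, without advancing time (a new reading comes with each control period).
- capture(name): name is "scene" or "top"; returns a dict with "img" (420x560x3 uint8, red, green, blue), "fov_y" (degrees; the focal length in pixels is half the picture's height over the tangent of half this angle, whatever the lens; pixels are square), "cx", "cy" (the principal point, pixels), "R" (3x3) and "t" (3): a world point X has camera coordinates R X + t. Camera axes: x right, y down, z forward; pixel columns grow to the right and rows downward; lengths in m; the calibration is good to about 2 mm. A picture is of the moment at which its call begins. There is no depth.
- ctrl.sign_off(): hands the job in; it is judged then, once.
Trained networks look in the newest picture that a camera, given by its name, has taken for a name from the list of things; names that differ only in an ending like _2 or _b are one class to them, and where a whole thing is asked for, a point or a joint stands for the part that bears it (a point fixed in the world has none). Each returns a list of dicts, best first, with "confidence" (0 to 1); they miss things now and then, are a little off and sometimes report something else, mostly with a low value. They report only what shows in the picture. A call takes as long as a camera call. They do not tell look-alikes from the thing itself.
- boxes_of(camera, target): "at" ([x, y, z] in m, in world coordinates, good to about 4 mm: the middle of the surface that is visible of it).
- place_of(camera, target): "at" ([x, y, z] in m, in world coordinates, good to about 4 mm: a listed point, or the origin of a listed thing).
The state is a dict: "clock": time; "joint_positions": joint angles; "joint_velocities": joint speeds; "joint_efforts": joint torques, N m; "eef_pos": TCP position; "tool_rot": TCP orientation; "contact_force": force on the tool from outside, world axes, zero at the start; "torque": the same for the moment, N m; "opening": finger opening in m; "gripper_force": force on a finger pad.
Only numpy, scipy, OpenCV 4.12 (cv2) and the standard library are available. Lean on these libraries where they do the work, as an engineer would, in place of code of your own. Each camera call takes 0.05 s, during which the arm holds its last target. There are 200 camera calls.

## Working session

There is one attempt and no reset: what is moved stays moved. The work goes in short steps, Python scripts to look and compute and a tool call to move; the robot and the scene stay as the last step left them, time stands still between calls to the robot, and variables do not carry over. Pictures are saved under pics/ and viewed, at most 10 in all, crops included, and the job is handed in when it is done.

Besides the shell and the picture viewer there is one more tool, called after ">>>" as name(argument=value, ...), one argument or row to a line, values as JSON. play_rows: Moves the arm, as the interface text tells. Its arguments: {"type":"object","properties":{"targets":{"type":"array","items":{"type":"array","items":{"type":"array","items":{"type":"number"}}}},"fingers":{"type":"number"},"grip_force":{"type":"number"}},"required":["targets"]}

```bash
mkdir -p pics; cat > h.py <<'E'
import numpy as np, cv2
from station import sensors, capture, ctrl, boxes_of, place_of
def K(c):
    f=c["img"].shape[0]/2/np.tan(np.radians(c["fov_y"])/2); return f
def px2w(c,u,v,z):
    R=np.array(c["R"]);t=np.array(c["t"]);f=K(c)
    d=R.T@np.array([(u-c["cx"])/f,(v-c["cy"])/f,1]);o=-R.T@t
    return o+d*(z-o[2])/d[2]
def w2px(c,X):
    p=np.array(c["R"])@np.array(X)+np.array(c["t"]);f=K(c)
    return np.array([c["cx"]+f*p[0]/p[2],c["cy"]+f*p[1]/p[2]])
def save(c,name): cv2.imwrite("pics/"+name,c["img"][:,:,::-1])
E
python3 - <<'E'
from h import *
for n in("scene","top"):
    c=capture(n);save(c,n+"0.png");print(n,c["fov_y"],c["cx"],c["cy"],-np.array(c["R"]).T@c["t"])
    for o in("rake","mat","tray","bar_zone","free_end","rod_blue","rod_orange","rod_green","rod_red","reagent_bottle","sample_vial","calculator"):
        print(o,[(np.round(d["at"],3).tolist(),round(d["confidence"],2),w2px(c,d["at"]).round().tolist()) for d in place_of(n,o)])
s=sensors.state();print(s["eef_pos"],s["tool_rot"],s["clock"],s["contact_force"],s["opening"],ctrl.grip_point_offset)
E
```

```text
scene 55.21518709283041 284.9747728987318 207.5867251569049 [ 1.40290125 -0.27357296  0.74971498]
rake [([0.33, -0.181, 0.001], 0.96, [195.0, 195.0]), ([0.479, -0.323, 0.001], 0.76, [154.0, 235.0])]
mat [([0.468, -0.321, 0.002], 0.83, [155.0, 232.0])]
tray []
bar_zone [([0.588, 0.212, 0.005], 0.75, [343.0, 213.0]), ([0.47, -0.322, 0.001], 0.46, [155.0, 233.0])]
free_end [([0.479, -0.322, 0.008], 0.18, [154.0, 233.0])]
rod_blue [([0.582, 0.115, 0.012], 0.48, [312.0, 217.0])]
rod_orange [([0.554, 0.076, 0.011], 0.62, [296.0, 215.0]), ([0.761, -0.3, 0.0], 0.56, [179.0, 308.0]), ([0.364, 0.102, 0.006], 0.47, [282.0, 181.0]), ([0.792, 0.11, 0.007], 0.43, [344.0, 268.0])]
rod_green [([0.584, 0.167, 0.01], 0.6, [328.0, 214.0]), ([0.579, 0.117, 0.008], 0.44, [312.0, 218.0])]
rod_red [([0.763, -0.306, -0.001], 0.75, [176.0, 310.0]), ([0.565, 0.024, 0.011], 0.64, [281.0, 222.0])]
reagent_bottle [([0.75, -0.096, -0.002], 0.85, [261.0, 282.0])]
sample_vial [([0.765, -0.301, 0.001], 0.74, [178.0, 310.0]), ([0.554, 0.076, 0.009], 0.63, [296.0, 216.0])]
calculator [([0.408, 0.405, 0.002], 0.96, [36
[... 728 characters left out ...]
.0])]
rod_green [([0.588, 0.167, 0.009], 0.61, [234.0, 202.0])]
rod_red [([0.568, 0.028, 0.01], 0.64, [288.0, 211.0])]
reagent_bottle [([0.749, -0.096, -0.0], 0.83, [337.0, 142.0])]
sample_vial [([0.768, -0.311, -0.004], 0.65, [420.0, 137.0]), ([0.549, -0.028, 0.007], 0.4, [310.0, 218.0]), ([0.562, 0.075, 0.009], 0.33, [270.0, 213.0])]
calculator [([0.411, 0.401, 0.003], 0.78, [141.0, 269.0]), ([0.748, -0.097, 0.001], 0.68, [338.0, 143.0])]
[0.20801398 0.61579209 0.23127826] [[-9.47385318e-01  3.20095387e-01 -4.04130923e-05]
 [ 3.20095389e-01  9.47385317e-01 -5.55043084e-05]
 [ 2.05200972e-05 -6.55200114e-05 -9.99999998e-01]] 1.3 [0.89553325 0.21052046 0.22617188] 0.08538629061132573 -0.0187
```

View pics/top0.png

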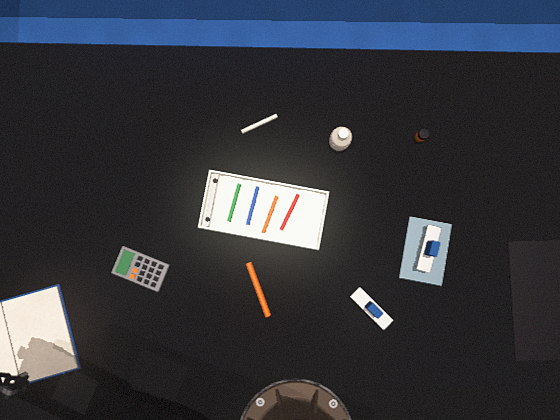

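View pics/scene0.png

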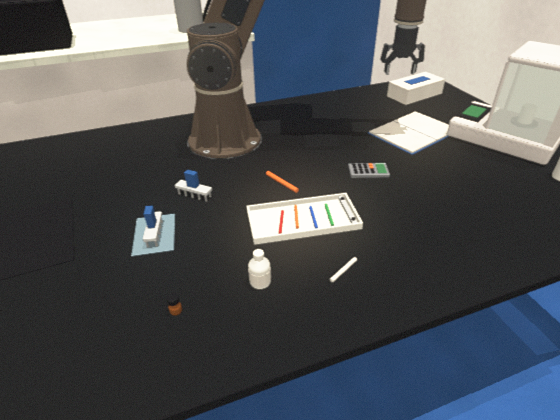

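Top picture: rakes at (369,307), bare bench, and (428,248), on the mat and farther from the base. I take the second. Tray is at (265,211), bar at its left end. Orange candidates: (270,213) in the tray, and the big one at (258,290). White one at (258,124).

```bash
cat > m.py <<'E'
from h import *
def blob(c,lo,hi,roi,z,k=True):
    hsv=cv2.cvtColor(c["img"],cv2.COLOR_RGB2HSV);m=cv2.inRange(hsv,lo,hi)
    M=np.zeros_like(m);x0,y0,x1,y1=roi;M[y0:y1,x0:x1]=m[y0:y1,x0:x1]
    n,l,s,_=cv2.connectedComponentsWithStats(M)
    if n<2:return None
    i=1+np.argmax(s[1:,4]);vs,us=np.nonzero(l==i)
    P=np.array([px2w(c,u,v,z)[:2] for u,v in zip(us,vs)]).astype(np.float32)
    r=cv2.minAreaRect(P*1000)
    mu=P.mean(0);w,V=np.linalg.eigh(np.cov((P-mu).T));a=np.degrees(np.arctan2(V[1,1],V[0,1]))%180
    return len(P),mu.round(4),"len/w est",(np.sqrt(12*w[::-1])*1e3).round(1),"ang",a.round(1),"rect",np.round(r[0],1),np.round(r[1],1),round(r[2],1)
ROD={"green":((45,80,40),(85,255,255)),"blue":((100,120,40),(130,255,255)),"orange":((8,120,60),(20,255,255)),"red":((0,120,60),(7,255,255))}
E
python3 - <<'E'
from m import *
for n,tr,mt in(("top",(190,160,335,255),(395,212,458,290)),("scene",(240,190,365,245),(128,200,182,258))):
    c=capture(n);print(n)
    for k,(a,b) in ROD.items():print(k,blob(c,a,b,tr,.012))
    print("tray",blob(c,(0,0,110),(179,70,255),tr,.022))
    print("handle",blob(c,(105,120,30),(130,255,255),mt,.088))
    print("head",blob(c,(0,0,150),(179,60,255),mt,.036))
    print("mat",blob(c,(85,20,60),(104,255,230),mt,.004))
    if n=="top":
        a=cv2.resize(c["img"][205:295,390:465],(375,450),interpolation=cv2.INTER_CUBIC);b=cv2.resize(c["img"][165:255,193:253],(300,450),interpolation=cv2.INTER_CUBIC)
        cv2.imwrite("pics/crop1.png",np.hstack([a,b])[:,:,::-1])
E
```

```text
top
green (120, array([0.5869, 0.1677], dtype=float32), 'len/w est', array([98.6,  8.1]), 'ang', np.float64(165.9), 'rect', array([586.5, 167.6]), array([ 8.4, 97.4]), 76.0)
blue (115, array([0.5806, 0.1202], dtype=float32), 'len/w est', array([98.3,  7.7]), 'ang', np.float64(166.6), 'rect', array([580.7, 120.3]), array([ 7.6, 96.2]), 76.5)
orange (125, array([0.5581, 0.0757], dtype=float32), 'len/w est', array([99.9,  8.2]), 'ang', np.float64(160.9), 'rect', array([558.2,  75.3]), array([ 8.7, 99.4]), 70.7)
red (124, array([0.566 , 0.0251], dtype=float32), 'len/w est', array([99.9,  8.1]), 'ang', np.float64(155.4), 'rect', array([565.8,  25. ]), array([ 8.5, 99.4]), 65.5)
tray (6825, array([0.569 , 0.0907], dtype=float32), 'len/w est', array([319.6, 155.4]), 'ang', np.float64(80.6), 'rect', array([569.5,  91.8]), array([312.6, 152.3]), 80.6)
handle (180, array([ 0.4792, -0.3158], dtype=float32), 'len/w est', array([35.9, 28.1]), 'ang', np.float64(142.3), 'rect', array([ 479.6, -315.6]), array([30.3, 36.1]), 77.0)
head (2287, array([ 0.4732, -0.3129], dtype=float32), 'len/w est', arr
[... 973 characters left out ...]
tray (4022, array([0.5827, 0.0839], dtype=float32), 'len/w est', array([320.3, 181.8]), 'ang', np.float64(81.1), 'rect', array([578.6,  88.9]), array([315.9, 179.2]), 80.8)
handle (183, array([ 0.5022, -0.3213], dtype=float32), 'len/w est', array([90.2, 22.6]), 'ang', np.float64(0.2), 'rect', array([ 502.7, -322.3]), array([27.1, 94.7]), 89.1)
head (1201, array([ 0.5191, -0.3221], dtype=float32), 'len/w est', array([156.4, 112.5]), 'ang', np.float64(167.9), 'rect', array([ 503.4, -319.2]), array([104.8, 172.7]), 80.5)
mat (1144, array([ 0.4876, -0.3237], dtype=float32), 'len/w est', array([170.4, 131.1]), 'ang', np.float64(166.7), 'rect', array([ 473.6, -322.9]), array([115. , 167.9]), 80.5)
```

View pics/crop1.png

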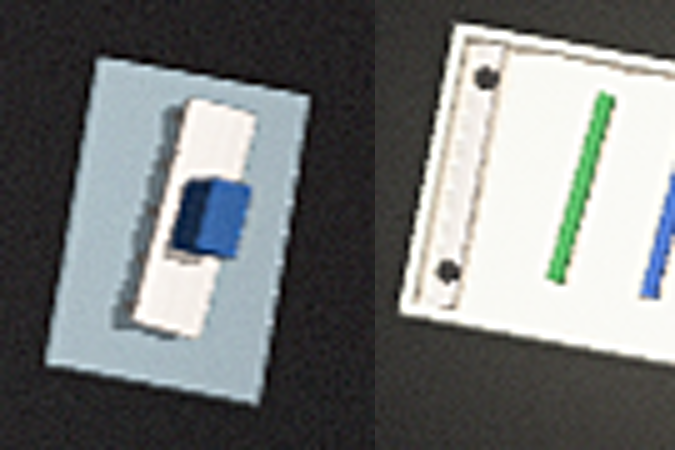

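The crop shows a single rake with a blue handle (crop 210,215) on the grey mat, off centre to the right, which confirms the choice. The bar's near face runs from crop (505,48) to (460,308). I now measure its edges.

```bash
python3 - <<'E'
from m import *
c=capture("top")
P=lambda u,v,z,ox=390,oy=205: px2w(c,ox+u/5-.4,oy+v/5-.4,z)[:2]
h=[P(*q,.040) for q in((190,97),(257,115),(197,338),(135,320))];h=np.array(h)
print("head",h.round(4),h.mean(0),np.linalg.norm(h-np.roll(h,-1,0),axis=1))
for a,b in((0,3),(1,2)):d=h[a]-h[b];print(np.degrees(np.arctan2(d[1],d[0])))
t=[P(*q,.092) for q in((217,177),(250,184),(236,260),(205,252))];print("handle top",np.array(t).round(4),np.mean(t,0), [np.degrees(np.arctan2(*(a-b)[::-1])) for a,b in((t[0],t[3]),(t[1],t[2]))])
# white head mask
img=c["img"].astype(int);R=np.zeros(img.shape[:2],np.uint8);sub=img[212:290,395:458];R[212:290,395:458]=((sub.min(2)>170)&(sub.max(2)-sub.min(2)<30))*255
n,l,s,_=cv2.connectedComponentsWithStats(R);
vs,us=np.nonzero(R);Q=np.array([px2w(c,u,v,.04)[:2] for u,v in zip(us,vs)]).astype(np.float32)
print("headmask",len(Q),cv2.minAreaRect(Q*1000))
T=np.array([.569,.0912]);an=np.radians(-9.5);X=np.array([np.cos(an),np.sin(an)]);Y=np.array([-X[1],X[0]])
for z in(.019,):
  for q in((130,48),(85,308)):
    p=P(*q,z,193,165)-T;print("bar face tray xy",p@X*1e3,p@Y*1e3)
# brightness profile along tray y
for x in(-.05,0,.05):
    print(x,[(int(y*1000),int(c["img"][tuple(w2px(c,[*(T+x*X+y*Y),.012]).round().astype(int)[::-1])].mean())) for y in np.arange(.09,.156,.0025)])
for p in((.5869,.1672),(.5806,.1198),(.5582,.0752),(.566,.0248)):
    p=np.array(p)-T;print(p@X,p@Y)
E
```

```text
head [[ 0.5393 -0.3188]
 [ 0.531  -0.3521]
 [ 0.4201 -0.322 ]
 [ 0.4283 -0.2914]] [ 0.47969842 -0.32109551] [0.03429809 0.11489744 0.03170182 0.11429951]
-13.858907998467352
-15.157016579518519
handle top [[ 0.4986 -0.3174]
 [ 0.4955 -0.3332]
 [ 0.4593 -0.3264]
 [ 0.4628 -0.3116]] [ 0.47902985 -0.32213846] [np.float64(-9.207963264600972), np.float64(-10.599078241310679)]
headmask 1204 ((473.95965576171875, -312.6832580566406), (102.09186553955078, 152.8463897705078), 80.44156646728516)
bar face tray xy 67.50618732023574 129.33120559877662
bar face tray xy -66.89536039966745 126.10953896667162
-0.05 [(90, 248), (92, 248), (95, 247), (97, 247), (100, 248), (102, 247), (105, 247), (107, 248), (110, 248), (112, 248), (115, 248), (117, 247), (120, 248), (122, 249), (125, 247), (127, 248), (130, 212), (132, 58), (135, 72), (137, 71), (140, 55), (142, 128), (145, 249), (147, 239), (150, 191), (152, 225), (155, 253)]
0 [(90, 249), (92, 247), (95, 248), (97, 248), (100, 248), (102, 248), (105, 248), (107, 248), (110, 248), (112, 247), (115, 248), (117, 248), (120, 248), (122, 249), (125, 250), (127, 245), (130, 205), (132, 187), (135, 249), (137, 240), (140, 237), (142, 232), (145, 236), (147, 245), (150, 201), (152, 211), (155, 255)]
0.05 [(90, 248), (92, 248), (95, 248), (97, 248), (100, 247), (102, 247), (105, 247), (107, 248), (110, 247), (112, 247), (115, 247), (117, 247), (120, 248), (122, 246), (125, 244), (127, 224), (130, 104), (132, 65), (135, 72), (137, 60), (140, 79), (142, 79), (145, 209), (147, 252), (150, 208), (152, 183), (155, 255)]
0.0051108942221049685 0.0779120578617357
0.006720551450216557 0.03012232043194869
-0.008011122802831179 -0.017563083767891008
0.0080003042245373 -0.0659845067596542
```

>>> play_rows(
  targets=[
    [[0, 0, 0, -4.2], [-3.03, -3.39, 0, 0], [-3.03, -3.39, 0, 0], [-3.03, -3.39, 0, 0], [-3.03, -3.39, 0, 0]],
  ],
  fingers=-1,
)

```text
clock: 1.95
eef_pos: [0.2919, 0.4527, 0.2313]
tool_rot: [[-0.968, 0.249, 0.0], [0.249, 0.968, 0.0], [-0.0, 0.0, -1.0]]
contact_force: [0.4, 0.3, 0.9]
opening: 0.0855
gripper_force: 0.0
```

>>> play_rows(
  targets=[
    [[-3.03, -3.39, 0, 0], [-3.03, -3.39, 0, 0], [-3.03, -3.39, 0, 0], [-3.03, -3.39, 0, 0], [-3.03, -3.39, 0, 0]],
  ],
)

```text
clock: 2.45
eef_pos: [0.3965, 0.2507, 0.2316]
tool_rot: [[-0.968, 0.25, 0.001], [0.25, 0.968, 0.0], [-0.001, 0.0, -1.0]]
contact_force: [0.2, 1.1, -0.6]
opening: 0.0855
gripper_force: 0.0
```

>>> play_rows(
  targets=[
    [[-3.03, -3.39, 0, 0], [-3.03, -3.39, 0, 0], [-3.03, -3.39, 0, 0], [-3.03, -3.39, 0, 0], [-3.03, -3.39, 0, 0]],
  ],
)

```text
clock: 2.95
eef_pos: [0.5009, 0.0484, 0.2316]
tool_rot: [[-0.968, 0.25, 0.001], [0.25, 0.968, 0.0], [-0.001, 0.0, -1.0]]
contact_force: [1.4, 1.2, -0.4]
opening: 0.0856
gripper_force: 0.0
```

>>> play_rows(
  targets=[
    [[-0.73, -3.64, 1.1, 0], [-0.73, -3.64, 1.1, 0], [-0.73, -3.64, 1.1, 0], [-0.73, -3.64, 1.1, 0], [-0.73, -3.64, 1.1, 0]],
  ],
)

```text
clock: 3.45
eef_pos: [0.4899, -0.1367, 0.1761]
tool_rot: [[-0.968, 0.25, 0.0], [0.25, 0.968, -0.0], [-0.001, -0.0, -1.0]]
contact_force: [0.1, 0.4, 0.4]
opening: 0.0857
gripper_force: 0.0
```

>>> play_rows(
  targets=[
    [[-0.73, -3.64, 1.1, 0], [-0.73, -3.64, 1.1, 0], [-0.73, -3.64, 1.1, 0], [-0.73, -3.64, 1.1, 0], [-0.73, -3.64, 1.1, 0]],
  ],
)

```text
clock: 3.95
eef_pos: [0.4798, -0.3221, 0.1209]
tool_rot: [[-0.968, 0.25, 0.0], [0.25, 0.968, -0.0], [-0.0, -0.0, -1.0]]
contact_force: [0.0, -0.1, 0.3]
opening: 0.0857
gripper_force: 0.0
```

Descend to 0.05 and close.

>>> play_rows(
  targets=[
    [[0, 0, 2.4, 0], [0, 0, 2.4, 0], [0, 0, 1.5, 0], [0, 0, 0.8, 0], [0, 0, 0, 0]],
  ],
)

```text
clock: 4.45
eef_pos: [0.4796, -0.3201, 0.0495]
tool_rot: [[-0.968, 0.25, -0.001], [0.25, 0.968, 0.001], [0.001, 0.001, -1.0]]
contact_force: [-0.1, -1.2, -0.4]
opening: 0.0854
gripper_force: 0.0
```

>>> play_rows(
  targets=[
    [[0, 0, 0, 0], [0, 0, 0, 0], [0, 0, 0, 0], [0, 0, 0, 0], [0, 0, 0, 0]],
  ],
  fingers=1,
  grip_force=60,
)

```text
clock: 4.95
eef_pos: [0.4802, -0.3205, 0.0507]
tool_rot: [[-0.968, 0.25, 0.001], [0.25, 0.968, -0.0], [-0.001, -0.0, -1.0]]
contact_force: [0.5, 0.8, 5.5]
opening: 0.0195
gripper_force: 60.0
```

>>> play_rows(
  targets=[
    [[0, 0, 0, 0], [0, 0, 0, 0], [0, 0, 0, 0], [0, 0, 0, 0], [0, 0, 0, 0]],
  ],
)

```text
clock: 5.45
eef_pos: [0.4802, -0.3205, 0.0507]
tool_rot: [[-0.968, 0.25, 0.001], [0.25, 0.968, -0.0], [-0.001, -0.0, -1.0]]
contact_force: [0.5, 0.8, 5.6]
opening: 0.0195
gripper_force: 60.0
```

```bash
python3 - <<'E'
from m import *
s=sensors.state();print(s["eef_pos"],s["contact_force"],s["torque"],s["opening"],s["gripper_force"])
c=capture("top");d=capture("scene")
a=cv2.resize(c["img"][205:295,390:465],(375,450),interpolation=cv2.INTER_CUBIC);b=cv2.resize(d["img"][175:265,110:190],(400,450),interpolation=cv2.INTER_CUBIC)
cv2.imwrite("pics/crop2.png",np.hstack([a,b])[:,:,::-1])
E
```

```text
[ 0.48019365 -0.32052105  0.05072669] [0.48816598 0.81702011 5.62779215] [0.27780331 0.04588195 0.01915466] 0.019489119384585467 60.00475823879242
```

View pics/crop2.png

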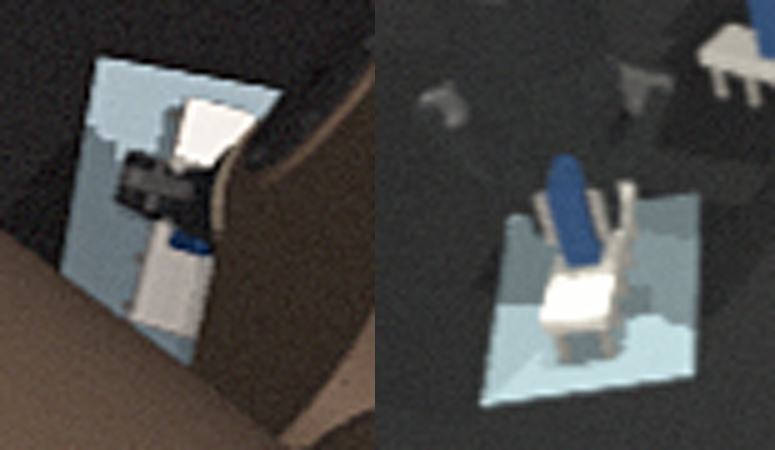

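The rake is held squarely by its handle (crop 200,195 and 575,210) and stands upright on the mat. I lift it and carry it above the tray's free end.

>>> play_rows(
  targets=[
    [[0, 0, -1, 0], [0, 0, -2, 0], [0, 0, -2, 0], [0, 0, -2, 0], [0, 0, 0, -5]],
  ],
)

```text
clock: 6.05
eef_pos: [0.4811, -0.3213, 0.1234]
tool_rot: [[-0.986, 0.164, 0.003], [0.164, 0.986, -0.002], [-0.003, -0.002, -1.0]]
contact_force: [-0.4, -1.2, -2.3]
opening: 0.0193
gripper_force: 59.0
```

>>> play_rows(
  targets=[
    [[-0.25, 3.67, 0, 0], [-0.25, 3.67, 0, 0], [-0.25, 3.67, 0, 0], [-0.25, 3.67, 0, 0], [-0.25, 3.67, 0, 0]],
  ],
)

```text
clock: 6.55
eef_pos: [0.5226, -0.1401, 0.1209]
tool_rot: [[-0.986, 0.165, 0.0], [0.165, 0.986, -0.0], [-0.0, -0.0, -1.0]]
contact_force: [0.9, 0.1, -2.4]
opening: 0.0194
gripper_force: 59.3
```

>>> play_rows(
  targets=[
    [[-0.25, 3.67, 0, 0], [-0.25, 3.67, 0, 0], [-0.25, 3.67, 0, 0], [0, 0, 0, 0], [0, 0, 0, 0]],
  ],
)

```text
clock: 7.05
eef_pos: [0.548, -0.0334, 0.1207]
tool_rot: [[-0.987, 0.162, 0.0], [0.162, 0.987, -0.0], [-0.0, -0.0, -1.0]]
contact_force: [0.4, 0.5, -1.8]
opening: 0.0193
gripper_force: 59.5
```

```bash
python3 - <<'E'
from m import *
s=sensors.state();p=s["eef_pos"];print(p,s["contact_force"],s["torque"],s["opening"])
T=np.array([.569,.0912]);an=np.radians(-9.5);X=np.array([np.cos(an),np.sin(an)]);Y=np.array([-X[1],X[0]])
q=np.array(p[:2])-T;print("tray",q@X,q@Y,"tool y ang",np.degrees(np.arctan2(s["tool_rot"][1][1],s["tool_rot"][0][1])))
c=capture("top");d=capture("scene")
a=cv2.resize(c["img"][155:265,185:345],(640,440),interpolation=cv2.INTER_CUBIC)
b=cv2.resize(d["img"][150:260,220:380],(640,440),interpolation=cv2.INTER_CUBIC)
cv2.imwrite("pics/crop3.png",cv2.resize(np.vstack([a,b])[:,:,::-1],(436,600)))
E
```

```text
[ 0.54800841 -0.03336998  0.12070268] [ 0.44331747  0.52744194 -1.8464672 ] [-0.02529272 -0.01077987 -0.03011075] 0.01933945080911885
tray -0.00014372334308643145 -0.12632618502511503 tool y ang 80.65114707060269
```

View pics/crop3.png

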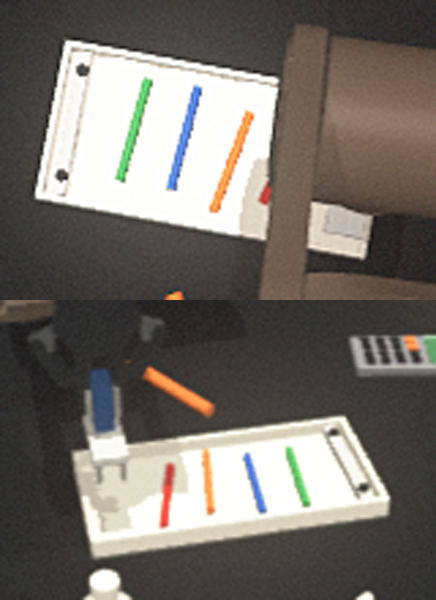

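Rake hangs upright over the free end (lower half, 105,450), clear of the red rod (168,495). Going down.

>>> play_rows(
  targets=[
    [[0, 0, 1.5, 0], [0, 0, 1.5, 0], [0, 0, 1.5, 0], [0, 0, 1.0, 0], [0, 0, 0.6, 0]],
  ],
)

```text
clock: 7.65
eef_pos: [0.5476, -0.0349, 0.0586]
tool_rot: [[-0.986, 0.166, -0.001], [0.166, 0.986, 0.0], [0.001, -0.0, -1.0]]
contact_force: [0.0, 0.2, -1.8]
opening: 0.0193
gripper_force: 59.5
```

>>> play_rows(
  targets=[
    [[0, 0, 0.2, 0], [0, 0, 0.15, 0], [0, 0, 0.1, 0], [0, 0, 0.1, 0], [0, 0, 0, 0]],
  ],
)

```text
clock: 8.15
eef_pos: [0.5481, -0.0341, 0.054]
tool_rot: [[-0.986, 0.164, 0.0], [0.164, 0.986, -0.0], [-0.0, -0.0, -1.0]]
contact_force: [-1.3, -0.7, -2.1]
opening: 0.0194
gripper_force: 59.5
```

>>> play_rows(
  targets=[
    [[0, 0.3, 0, 0], [0, 0.4, 0, 0], [0, 0.4, 0, 0], [0, 0.4, 0, 0], [0, 0.4, 0, 0]],
  ],
)

```text
clock: 8.65
eef_pos: [0.5512, -0.0149, 0.0538]
tool_rot: [[-0.986, 0.164, 0.0], [0.164, 0.986, -0.0], [-0.0, -0.0, -1.0]]
contact_force: [-0.1, 0.1, -1.7]
opening: 0.0189
gripper_force: 59.5
```

>>> play_rows(
  targets=[
    [[0, 0.4, 0, 0], [0, 0.4, 0, 0], [0, 0.4, 0, 0], [0, 0.4, 0, 0], [0, 0.4, 0, 0]],
  ],
)

```text
clock: 9.15
eef_pos: [0.5544, 0.0047, 0.0538]
tool_rot: [[-0.986, 0.164, 0.0], [0.164, 0.986, -0.0], [-0.0, -0.0, -1.0]]
contact_force: [-0.3, 0.6, -1.5]
opening: 0.0194
gripper_force: 59.5
```

>>> play_rows(
  targets=[
    [[0, 0.4, 0, 0], [0, 0.4, 0, 0], [0, 0.4, 0, 0], [0, 0.4, 0, 0], [0, 0.4, 0, 0]],
  ],
)

```text
clock: 9.65
eef_pos: [0.5578, 0.0244, 0.0538]
tool_rot: [[-0.986, 0.164, 0.0], [0.164, 0.986, -0.0], [-0.0, -0.0, -1.0]]
contact_force: [0.3, -0.3, -1.3]
opening: 0.0195
gripper_force: 59.5
```

>>> play_rows(
  targets=[
    [[0, 0.4, 0, 0], [0, 0.4, 0, 0], [0, 0.4, 0, 0], [0, 0.4, 0, 0], [0, 0.4, 0, 0]],
  ],
)

```text
clock: 10.15
eef_pos: [0.561, 0.0442, 0.0538]
tool_rot: [[-0.986, 0.164, 0.0], [0.164, 0.986, -0.0], [-0.0, 0.0, -1.0]]
contact_force: [-0.2, -0.7, -2.3]
opening: 0.0194
gripper_force: 59.5
```

```bash
cat > st.py <<'E'
from m import *
import sys
s=sensors.state();p=np.array(s["eef_pos"])
T=np.array([.569,.0912]);an=np.radians(-9.5);X=np.array([np.cos(an),np.sin(an)]);Y=np.array([-X[1],X[0]])
q=p[:2]-T;f=np.array(s["contact_force"]);print("tray",q@X,q@Y,"z",p[2],"Fx,y,z",f[:2]@X,f[:2]@Y,f[2])
c=capture("scene")
for k,(a,b) in ROD.items():
    r=blob(c,a,b,(240,190,365,245),.012)
    if r:print(k,r[0],((r[1]-T)@X).round(4),((r[1]-T)@Y).round(4),r[3],"dang",(r[5]+9.5+90)%180-90)
if len(sys.argv)>1:
    d=capture("top")
    b=cv2.resize(c["img"][165:260,230:380],(790,500),interpolation=cv2.INTER_CUBIC);cv2.imwrite("pics/"+sys.argv[1],b[:,:,::-1])
    for k,(a,b) in ROD.items():
        r=blob(d,a,b,(190,160,335,255),.012)
        if r:print("top",k,r[0],((r[1]-T)@X).round(4),((r[1]-T)@Y).round(4),r[3],"dang",(r[5]+9.5+90)%180-90)
E
python3 st.py c4.png
```

```text
tray -8.581102305197977e-05 -0.047717666731260266 z 0.05380473879823337 Fx,y,z -0.029148929898093687 -0.7529205262184873 -2.2854908915138323
green 55 0.0057 0.0766 [101.    7.5] dang -4.5
blue 39 0.0086 0.0288 [94.   5.5] dang -3.8999999999999773
orange 67 -0.0065 -0.0161 [104.9   8.6] dang -5.0
red 15 0.0435 -0.0281 [24.6  8. ] dang -10.0
top green 121 0.0061 0.0783 [98.9  8.2] dang -4.899999999999977
top orange 20 -0.0472 -0.0114 [17.   7.7] dang -9.100000000000023
top red 8 -0.0401 -0.0273 [8.2 6.5] dang -34.30000000000001
```

View pics/c4.png

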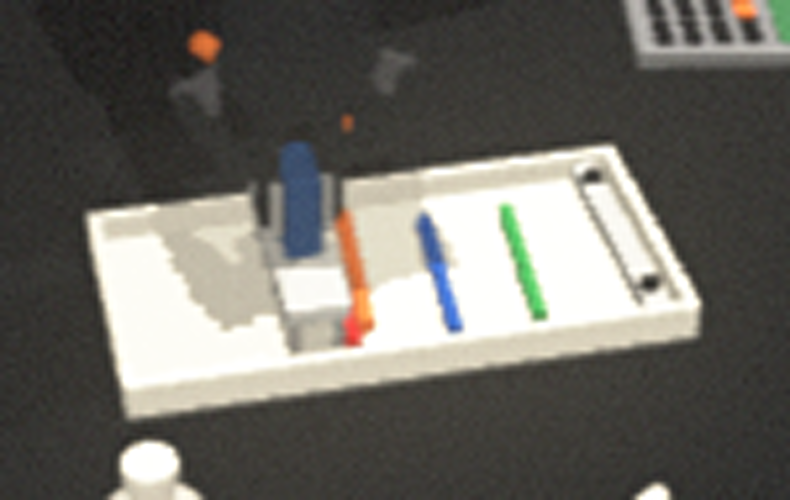

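Red (352,328) and orange (355,270) lie ahead of the head and are turning parallel, while blue and green wait untouched. Continue.

>>> play_rows(
  targets=[
    [[0, 0.4, 0, 0], [0, 0.4, 0, 0], [0, 0.4, 0, 0], [0, 0.4, 0, 0], [0, 0.4, 0, 0]],
  ],
)

```text
clock: 10.75
eef_pos: [0.5643, 0.0639, 0.0538]
tool_rot: [[-0.986, 0.165, -0.0], [0.165, 0.986, 0.0], [0.0, 0.0, -1.0]]
contact_force: [0.4, -0.4, -1.6]
opening: 0.0192
gripper_force: 59.5
```

>>> play_rows(
  targets=[
    [[0, 0.4, 0, 0], [0, 0.4, 0, 0], [0, 0.4, 0, 0], [0, 0.4, 0, 0], [0, 0.4, 0, 0]],
  ],
)

```text
clock: 11.25
eef_pos: [0.5676, 0.0836, 0.0538]
tool_rot: [[-0.986, 0.164, -0.0], [0.164, 0.986, -0.0], [0.0, -0.0, -1.0]]
contact_force: [0.6, -0.7, -2.9]
opening: 0.0191
gripper_force: 59.5
```

>>> play_rows(
  targets=[
    [[0, 0.4, 0, 0], [0, 0.4, 0, 0], [0, 0.4, 0, 0], [0, 0.4, 0, 0], [0, 0.4, 0, 0]],
  ],
)

```text
clock: 11.75
eef_pos: [0.5709, 0.1033, 0.0538]
tool_rot: [[-0.986, 0.165, 0.0], [0.165, 0.986, -0.0], [-0.0, 0.0, -1.0]]
contact_force: [-0.1, -0.3, -2.2]
opening: 0.0194
gripper_force: 59.5
```

>>> play_rows(
  targets=[
    [[0, 0.4, 0, 0], [0, 0.4, 0, 0], [0, 0.4, 0, 0], [0, 0.4, 0, 0], [0, 0.4, 0, 0]],
  ],
)

```text
clock: 12.25
eef_pos: [0.5742, 0.1231, 0.0538]
tool_rot: [[-0.986, 0.164, 0.0], [0.164, 0.986, 0.0], [-0.0, 0.0, -1.0]]
contact_force: [-0.9, -0.9, -1.9]
opening: 0.0193
gripper_force: 59.5
```

```bash
python3 st.py c5.png
```

```text
tray -0.00014638115570835103 0.03229510989397816 z 0.05378830542081134 Fx,y,z -0.7231179329500936 -0.9935990117169036 -1.871639037159153
green 54 0.0056 0.0802 [99.9  7.6] dang -0.30000000000001137
blue 52 0.0072 0.0714 [98.8  7.7] dang -0.30000000000001137
orange 28 0.0087 0.0612 [90.9  5.8] dang -1.5
red 15 0.0449 0.0513 [24.2  7.8] dang -13.899999999999977
top green 8 -0.0418 0.0813 [8.2 6.4] dang 55.69999999999999
top blue 11 -0.0402 0.0725 [10.1  7.1] dang 85.19999999999999
top orange 23 -0.0432 0.0619 [19.   8.1] dang -0.19999999999998863
top red 6 -0.0397 0.0548 [7.9 4.8] dang 11.200000000000003
```

View pics/c5.png

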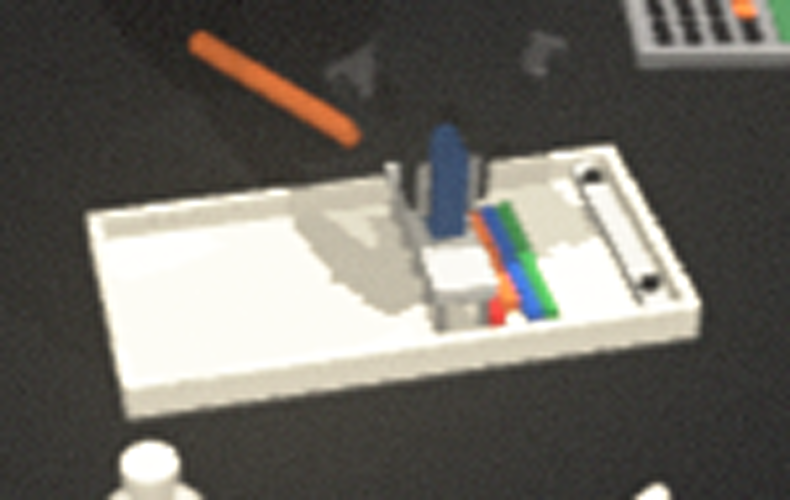

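All four lie parallel and touching in front of the tines, with green's front face at (545,290). About 40 mm remain to the bar. I approach in decreasing steps.

>>> play_rows(
  targets=[
    [[0, 0.4, 0, 0], [0, 0.4, 0, 0], [0, 0.4, 0, 0], [0, 0.4, 0, 0], [0, 0.4, 0, 0]],
  ],
)

```text
clock: 12.85
eef_pos: [0.5775, 0.1428, 0.0538]
tool_rot: [[-0.986, 0.164, -0.0], [0.164, 0.986, -0.0], [0.0, -0.0, -1.0]]
contact_force: [0.0, -0.5, -1.8]
opening: 0.0194
gripper_force: 59.4
```

>>> play_rows(
  targets=[
    [[0, 0.3, 0, 0], [0, 0.25, 0, 0], [0, 0.2, 0, 0], [0, 0.15, 0, 0], [0, 0.1, 0, 0]],
  ],
)

```text
clock: 13.35
eef_pos: [0.5791, 0.1524, 0.0538]
tool_rot: [[-0.986, 0.165, -0.0], [0.165, 0.986, 0.0], [0.0, 0.0, -1.0]]
contact_force: [-0.3, 0.1, -1.8]
opening: 0.0191
gripper_force: 59.4
```

```bash
python3 st.py; python3 - <<'E'
from st import *
for x in(-.0,.02,.04,.06):
    print(x,[(int(y*1e3),int(c["img"][tuple(w2px(c,[*(T+x*X+y*Y),.019]).round().astype(int)[::-1])].mean())) for y in np.arange(.105,.150,.0025)])
E
```

```text
tray -0.0001650125283472012 0.06201812978811114 z 0.05380538126012058 Fx,y,z -0.3133355597714927 0.0479796503949375 -1.8111423378408253
green 52 0.0058 0.1096 [101.5   7. ] dang 0.19999999999998863
blue 48 0.0091 0.1011 [95.9  7. ] dang -0.30000000000001137
orange 17 -0.1318 0.0064 [23.2 13.6] dang 61.19999999999999
red 14 0.0432 0.0813 [21.8  8.1] dang -14.099999999999994
tray -0.0001713347410738145 0.06211024222823961 z 0.05379140580550729 Fx,y,z 0.12186796716640752 -0.01883694498768686 -1.998968403372867
green 52 0.0058 0.1096 [101.5   7. ] dang 0.19999999999998863
blue 48 0.0086 0.1012 [97.8  7. ] dang -0.6000000000000227
orange 17 -0.1318 0.0064 [23.2 13.6] dang 61.19999999999999
red 14 0.0432 0.0813 [21.8  8.1] dang -14.099999999999994
-0.0 [(105, 94), (107, 94), (110, 113), (112, 178), (115, 215), (117, 198), (120, 198), (122, 166), (125, 144), (127, 182), (130, 236), (132, 236), (135, 245), (137, 247), (140, 246), (142, 173), (145, 165), (147, 165)]
0.02 [(105, 132), (107, 132), (110, 163), (112, 248), (115, 255), (117, 254), (120, 252), (122, 229), (125, 159), (127, 171), (130, 232), (132, 244), (135, 244), (137, 246), (140, 246), (142, 236), (145, 164), (147, 214)]
0.04 [(105, 132), (107, 165), (110, 165), (112, 246), (115, 255), (117, 254), (120, 253), (122, 221), (125, 221), (127, 172), (130, 232), (132, 209), (135, 138), (137, 115), (140, 115), (142, 115), (145, 140), (147, 165)]
0.06 [(105, 107), (107, 126), (110, 226), (112, 245), (115, 254), (117, 254), (120, 253), (122, 224), (125, 161), (127, 161), (130, 222), (132, 249), (135, 246), (137, 251), (140, 235), (142, 180), (145, 180), (147, 173)]
```

>>> play_rows(
  targets=[
    [[0, 0.15, 0, 0], [0, 0.15, 0, 0], [0, 0.15, 0, 0], [0, 0.1, 0, 0], [0, 0.1, 0, 0]],
  ],
)

```text
clock: 13.95
eef_pos: [0.5801, 0.1588, 0.0538]
tool_rot: [[-0.986, 0.164, 0.0], [0.164, 0.986, -0.0], [-0.0, -0.0, -1.0]]
contact_force: [0.4, -0.2, -2.0]
opening: 0.0192
gripper_force: 59.4
```

>>> play_rows(
  targets=[
    [[0, 0.05, 0, 0], [0, 0.04, 0, 0], [0, 0.04, 0, 0], [0, 0.04, 0, 0], [0, 0.03, 0, 0]],
  ],
)

```text
clock: 14.45
eef_pos: [0.5805, 0.1607, 0.0538]
tool_rot: [[-0.986, 0.165, 0.0], [0.165, 0.986, 0.0], [-0.0, 0.0, -1.0]]
contact_force: [0.5, -0.4, -1.5]
opening: 0.0192
gripper_force: 59.4
```

>>> play_rows(
  targets=[
    [[0, 0.03, 0, 0], [0, 0.03, 0, 0], [0, 0.03, 0, 0], [0, 0.03, 0, 0], [0, 0.03, 0, 0]],
  ],
)

```text
clock: 14.95
eef_pos: [0.5807, 0.1622, 0.0538]
tool_rot: [[-0.986, 0.164, 0.0], [0.164, 0.986, 0.0], [-0.0, 0.0, -1.0]]
contact_force: [-0.3, 0.4, -2.5]
opening: 0.0191
gripper_force: 59.4
```

>>> play_rows(
  targets=[
    [[0, 0.03, 0, 0], [0, 0.03, 0, 0], [0, 0.02, 0, 0], [0, 0.02, 0, 0], [0, 0.02, 0, 0]],
  ],
)

```text
clock: 15.45
eef_pos: [0.5809, 0.1634, 0.0538]
tool_rot: [[-0.986, 0.164, 0.0], [0.164, 0.986, -0.0], [-0.0, -0.0, -1.0]]
contact_force: [-0.3, -0.1, -2.0]
opening: 0.0196
gripper_force: 59.4
```

```bash
python3 st.py
```

```text
tray -0.00017769463041744023 0.07316612478449516 z 0.05380205369087088 Fx,y,z -0.31663463405043757 -0.17323131445959547 -2.037406594566532
green 61 0.0051 0.1217 [100.    8.4] dang -0.19999999999998863
blue 53 0.0071 0.1122 [101.9   7.4] dang -0.39999999999997726
orange 16 -0.1314 0.0071 [20.4 14. ] dang 61.099999999999994
red 14 0.0456 0.0925 [21.8  8.1] dang -14.599999999999994
```

>>> play_rows(
  targets=[
    [[0, 0.03, 0, 0], [0, 0.03, 0, 0], [0, 0.02, 0, 0], [0, 0.02, 0, 0], [0, 0.02, 0, 0]],
  ],
)

```text
clock: 16.0
eef_pos: [0.5811, 0.1646, 0.0538]
tool_rot: [[-0.986, 0.164, 0.0], [0.164, 0.986, -0.0], [-0.0, -0.0, -1.0]]
contact_force: [0.2, 0.2, -1.2]
opening: 0.0193
gripper_force: 59.4
```

>>> play_rows(
  targets=[
    [[0, 0.02, 0, 0], [0, 0.02, 0, 0], [0, 0.02, 0, 0], [0, 0.02, 0, 0], [0, 0.02, 0, 0]],
  ],
)

```text
clock: 16.5
eef_pos: [0.5812, 0.1656, 0.0538]
tool_rot: [[-0.986, 0.164, -0.0], [0.164, 0.986, -0.0], [0.0, -0.0, -1.0]]
contact_force: [-0.2, 0.1, -1.6]
opening: 0.0193
gripper_force: 59.4
```

>>> play_rows(
  targets=[
    [[0, 0.02, 0, 0], [0, 0.02, 0, 0], [0, 0.02, 0, 0], [0, 0.02, 0, 0], [0, 0.02, 0, 0]],
  ],
)

```text
clock: 17.0
eef_pos: [0.5814, 0.1663, 0.0538]
tool_rot: [[-0.986, 0.164, -0.0], [0.164, 0.986, -0.0], [0.0, -0.0, -1.0]]
contact_force: [0.6, -4.9, -1.5]
opening: 0.0191
gripper_force: 59.6
```

>>> play_rows(
  targets=[
    [[0, 0.01, 0, 0], [0, 0, 0, 0], [0, 0, 0, 0], [0, 0, 0, 0], [0, 0, 0, 0]],
  ],
)

```text
clock: 17.5
eef_pos: [0.5814, 0.1663, 0.0538]
tool_rot: [[-0.986, 0.164, -0.0], [0.164, 0.986, -0.0], [0.0, -0.0, -1.0]]
contact_force: [0.7, -5.4, -1.8]
opening: 0.0193
gripper_force: 59.6
```

```bash
python3 st.py c6.png
```

```text
tray -0.00015845634406749188 0.07613141409087433 z 0.05381396821361603 Fx,y,z 1.5989288013371659 -5.160783102225354 -1.7540051864724178
green 61 0.0051 0.1242 [102.1   8.6] dang 0.6000000000000227
blue 51 0.0059 0.1152 [98.6  7.3] dang -0.19999999999998863
orange 17 -0.1318 0.0064 [23.2 13.6] dang 61.19999999999999
red 13 0.0455 0.0953 [21.1  7.9] dang -18.19999999999999
top green 13 -0.0397 0.125 [10.1  9. ] dang -18.30000000000001
top blue 10 -0.0394 0.1158 [10.2  6.2] dang 37.7
top orange 14 -0.0417 0.1052 [12.5  7.2] dang 18.5
top red 6 -0.0402 0.0988 [7.9 4.8] dang 11.400000000000006
```

View pics/c6.png

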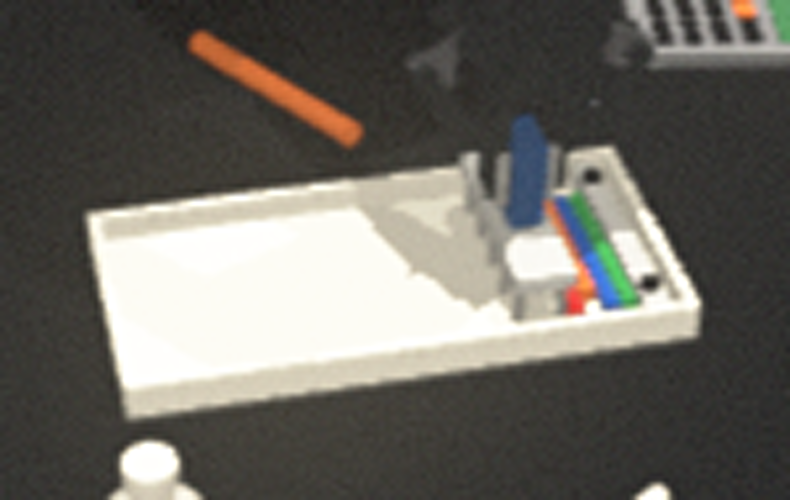

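The row is snug between tines and bar (green at (605,255) against it), all parallel, about 5.4 N. Add 0.1 mm and hold another second, then ease off.

>>> play_rows(
  targets=[
    [[0, 0.01, 0, 0], [0, 0, 0, 0], [0, 0, 0, 0], [0, 0, 0, 0], [0, 0, 0, 0]],
  ],
)

```text
clock: 18.1
eef_pos: [0.5814, 0.1663, 0.0538]
tool_rot: [[-0.986, 0.164, -0.0], [0.164, 0.986, -0.0], [0.0, -0.0, -1.0]]
contact_force: [-0.5, -6.5, -0.2]
opening: 0.0196
gripper_force: 59.6
```

>>> play_rows(
  targets=[
    [[0, 0, 0, 0], [0, 0, 0, 0], [0, 0, 0, 0], [0, 0, 0, 0], [0, 0, 0, 0]],
  ],
)

```text
clock: 18.6
eef_pos: [0.5814, 0.1663, 0.0538]
tool_rot: [[-0.986, 0.164, -0.0], [0.164, 0.986, -0.0], [0.0, -0.0, -1.0]]
contact_force: [0.2, -6.8, 0.1]
opening: 0.0196
gripper_force: 59.6
```

>>> play_rows(
  targets=[
    [[0, -0.03, 0, 0], [0, -0.03, 0, 0], [0, -0.04, 0, 0], [0, -0.05, 0, 0], [0, -0.1, 0, 0]],
  ],
)

```text
clock: 19.1
eef_pos: [0.5811, 0.1644, 0.0538]
tool_rot: [[-0.986, 0.164, 0.0], [0.164, 0.986, 0.0], [-0.0, 0.0, -1.0]]
contact_force: [1.1, -0.1, -2.2]
opening: 0.0193
gripper_force: 59.7
```

>>> play_rows(
  targets=[
    [[0, -0.3, 0, 0], [0, -0.5, 0, 0], [0, -0.8, 0, 0], [0, -0.8, 0, 0], [0, -0.6, 0, 0]],
  ],
)

```text
clock: 19.6
eef_pos: [0.5759, 0.1337, 0.0538]
tool_rot: [[-0.986, 0.165, -0.0], [0.165, 0.986, -0.0], [0.0, -0.0, -1.0]]
contact_force: [-0.3, -0.1, -1.8]
opening: 0.0195
gripper_force: 59.7
```

>>> play_rows(
  targets=[
    [[0, 0, -0.8, 0], [0, 0, -1.5, 0], [0, 0, -2, 0], [0, 0, -2, 0], [0, 0, -0.7, 0]],
  ],
)

```text
clock: 20.1
eef_pos: [0.5775, 0.1352, 0.1268]
tool_rot: [[-0.986, 0.164, 0.004], [0.164, 0.986, 0.001], [-0.004, 0.001, -1.0]]
contact_force: [0.8, -0.5, -1.9]
opening: 0.0192
gripper_force: 59.8
```

>>> play_rows(
  targets=[
    [[0.13, -2.3, 0, 0], [0.24, -4.2, 0, 0], [0.24, -4.2, 0, 0], [0.24, -4.2, 0, 0], [0.24, -4.2, 0, 0]],
  ],
)

```text
clock: 20.6
eef_pos: [0.5336, -0.0532, 0.1242]
tool_rot: [[-0.986, 0.164, 0.001], [0.164, 0.986, -0.0], [-0.001, 0.0, -1.0]]
contact_force: [1.1, -0.7, -1.2]
opening: 0.0192
gripper_force: 59.7
```

>>> play_rows(
  targets=[
    [[0.24, -4.2, 0, 0], [0.24, -4.2, 0, 0], [0.24, -4.2, 0, 0], [0.24, -4.2, 0, 0], [0.24, -4.2, 0, 0]],
  ],
)

```text
clock: 21.1
eef_pos: [0.4871, -0.2587, 0.1242]
tool_rot: [[-0.986, 0.164, 0.0], [0.164, 0.986, -0.0], [-0.0, -0.0, -1.0]]
contact_force: [1.3, 0.3, -2.2]
opening: 0.0192
gripper_force: 59.7
```

>>> play_rows(
  targets=[
    [[0.22, -4.0, 0, 0], [0.13, -2.5, 0, 0], [0, 0, 0, 0], [0, 0, 0, 0], [0, 0, 0, 0]],
  ],
)

```text
clock: 21.6
eef_pos: [0.4735, -0.3197, 0.1238]
tool_rot: [[-0.986, 0.164, -0.0], [0.164, 0.986, 0.0], [0.0, 0.0, -1.0]]
contact_force: [-0.5, -0.2, -1.2]
opening: 0.0193
gripper_force: 59.6
```

```bash
python3 st.py; python3 - <<'E'
from h import *
print(sensors.state()["eef_pos"])
c=capture("top")
T=np.array([.569,.0912])
from m import *
an=np.radians(-9.5);X=np.array([np.cos(an),np.sin(an)]);Y=np.array([-X[1],X[0]])
for k,(a,b) in ROD.items():
    r=blob(c,a,b,(190,160,335,255),.012)
    if r:print("top",k,r[0],((r[1]-T)@X).round(4),((r[1]-T)@Y).round(4),r[3],"dang",(r[5]+9.5+90)%180-90)
a=cv2.resize(c["img"][155:265,185:345],(640,440),interpolation=cv2.INTER_CUBIC);cv2.imwrite("pics/c7.png",a[:,:,::-1])
E
```

```text
tray -0.026364997729537182 -0.42101942188787495 z 0.1238339873413148 Fx,y,z -0.4506380265577856 -0.26633422921138644 -1.170372875440941
green 63 0.0044 0.1243 [101.2   8.8] dang 0.39999999999997726
blue 51 0.0059 0.1152 [98.6  7.3] dang -0.19999999999998863
orange 61 -0.007 0.1031 [101.2   8.4] dang 0.30000000000001137
red 72 0.0075 0.0939 [101.2  10. ] dang 0.10000000000002274
[ 0.47362155 -0.31957887  0.12387438]
top green 136 0.0038 0.1252 [100.5   9. ] dang 0.10000000000002274
top blue 126 0.0053 0.1156 [98.8  8.4] dang 0.10000000000002274
top orange 121 -0.009 0.1049 [101.7   8. ] dang 0.19999999999998863
top red 157 0.0044 0.0956 [95.6 10.6] dang -0.30000000000001137
```

View pics/c7.png

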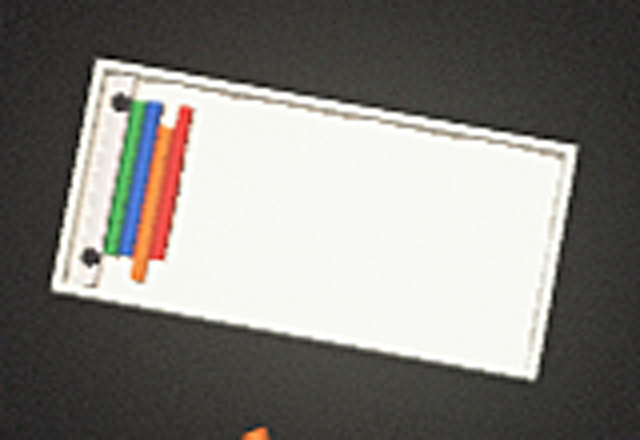

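All four rods lie parallel in a row at the bar: green (127,180), blue (142,180), orange (152,205), red (175,185). Now I lower the rake.

>>> play_rows(
  targets=[
    [[0, 0, 2, 0], [0, 0, 2, 0], [0, 0, 1.5, 0], [0, 0, 1, 0], [0, 0, 0.4, 0]],
  ],
)

```text
clock: 22.2
eef_pos: [0.4733, -0.3198, 0.054]
tool_rot: [[-0.987, 0.164, -0.001], [0.164, 0.987, 0.001], [0.001, 0.001, -1.0]]
contact_force: [-0.1, -0.0, -1.7]
opening: 0.0191
gripper_force: 59.8
```

>>> play_rows(
  targets=[
    [[0, 0, 0.1, 0], [0, 0, 0.1, 0], [0, 0, 0.1, 0], [0, 0, 0.05, 0], [0, 0, 0, 0]],
  ],
)

```text
clock: 22.7
eef_pos: [0.4735, -0.3208, 0.0516]
tool_rot: [[-0.986, 0.165, 0.0], [0.165, 0.986, -0.0], [-0.0, -0.0, -1.0]]
contact_force: [-0.9, 0.9, -2.0]
opening: 0.0192
gripper_force: 59.8
```

>>> play_rows(
  targets=[
    [[0, 0, 0.03, 0], [0, 0, 0.03, 0], [0, 0, 0.03, 0], [0, 0, 0.03, 0], [0, 0, 0, 0]],
  ],
)

```text
clock: 23.2
eef_pos: [0.4735, -0.3208, 0.0507]
tool_rot: [[-0.986, 0.165, 0.0], [0.165, 0.986, -0.0], [-0.0, -0.0, -1.0]]
contact_force: [-2.9, 0.2, 11.7]
opening: 0.019
gripper_force: 61.6
```

>>> play_rows(
  targets=[
    [[0, 0, -0.03, 0], [0, 0, -0.03, 0], [0, 0, 0, 0], [0, 0, 0, 0], [0, 0, 0, 0]],
  ],
  grip_force=20,
)

```text
clock: 23.7
eef_pos: [0.4735, -0.3207, 0.0508]
tool_rot: [[-0.986, 0.164, 0.0], [0.164, 0.986, -0.0], [-0.0, -0.0, -1.0]]
contact_force: [-1.3, 0.4, 4.5]
opening: 0.0194
gripper_force: 60.2
```

>>> play_rows(
  targets=[
    [[0, 0, 0, 0], [0, 0, 0, 0], [0, 0, 0, 0], [0, 0, 0, 0], [0, 0, 0, 0]],
  ],
  fingers=-1,
)

```text
clock: 24.2
eef_pos: [0.4735, -0.3206, 0.0507]
tool_rot: [[-0.986, 0.164, 0.0], [0.164, 0.986, -0.0], [-0.0, -0.0, -1.0]]
contact_force: [0.2, 0.2, -0.3]
opening: 0.0851
gripper_force: 0.0
```

>>> play_rows(
  targets=[
    [[0, 0, 0, 0], [0, 0, 0, 0], [0, 0, 0, 0], [0, 0, -0.5, 0], [0, 0, -1, 0]],
  ],
)

```text
clock: 24.7
eef_pos: [0.473, -0.3204, 0.0657]
tool_rot: [[-0.986, 0.164, -0.001], [0.164, 0.986, 0.001], [0.001, 0.001, -1.0]]
contact_force: [-0.3, 0.5, 0.3]
opening: 0.085
gripper_force: 0.0
```

>>> play_rows(
  targets=[
    [[0, 0, -2, 0], [0, 0, -3, 0], [0, 0, -4, 0], [0, 0, -4, 0], [0, 0, -2, 0]],
  ],
)

```text
clock: 25.2
eef_pos: [0.4744, -0.3213, 0.2201]
tool_rot: [[-0.986, 0.164, 0.004], [0.164, 0.986, -0.003], [-0.004, -0.002, -1.0]]
contact_force: [1.0, -0.1, -0.6]
opening: 0.0855
gripper_force: 0.0
```

>>> play_rows(
  targets=[
    [[0, 4, 0, 0], [0, 4, 0, 0], [0, 4, 0, 0], [0, 4, 0, 0], [0, 4, 0, 0]],
  ],
)

```text
clock: 25.7
eef_pos: [0.5064, -0.1219, 0.2167]
tool_rot: [[-0.986, 0.165, 0.001], [0.165, 0.986, -0.0], [-0.001, -0.0, -1.0]]
contact_force: [0.8, -0.3, -0.3]
opening: 0.0854
gripper_force: 0.0
```

```bash
python3 - <<'E'
from m import *
s=sensors.state();print(s["eef_pos"],s["contact_force"],s["opening"],s["clock"])
c=capture("top");d=capture("scene")
print([(x["at"],x["confidence"]) for x in place_of("top","rake")],[(x["at"]) for x in place_of("scene","rake")])
a=cv2.resize(c["img"][205:295,390:465],(375,450),interpolation=cv2.INTER_CUBIC);b=cv2.resize(d["img"][175:265,110:190],(400,450),interpolation=cv2.INTER_CUBIC)
cv2.imwrite("pics/c8.png",np.hstack([a,b])[:,:,::-1])
E
```

```text
[ 0.50636022 -0.12187398  0.21672481] [ 0.83629704 -0.29361216 -0.2692969 ] 0.08539283240996412 25.7
[([0.3295, -0.181, -0.0012], 0.85)] [[0.4672, -0.3196, 0.0057], [0.3319, -0.1844, 0.0016]]
```

View pics/c8.png

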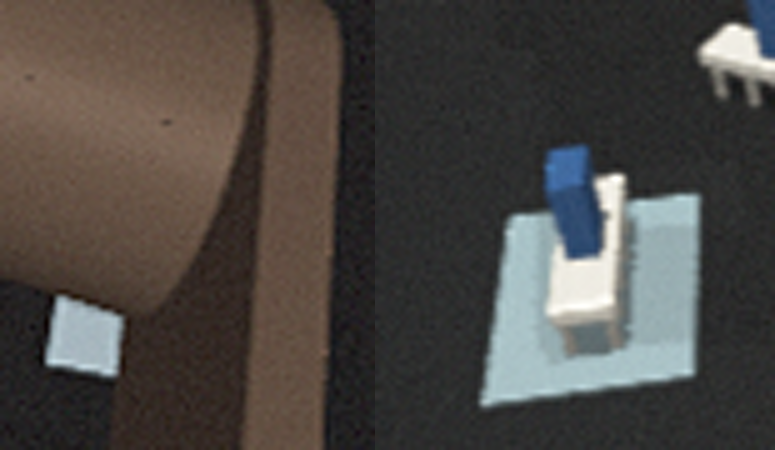

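The rake stands upright in the middle of its mat (right crop, 590,270), within about 5 mm of the centre, and the gripper is clear. Handing in.

```bash
python3 -c "
from station import ctrl
print(ctrl.sign_off())"
```

```text
the job is handed in; nothing more can be done
None
```

The four rods lie in a flat, parallel row against the stop bar after being pressed at about 5–7 N for over a second, the rake stands upright near the middle of its mat, and the job is handed in; no verdict was returned.

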